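Set the tint bowl on the scale and hold the powder gate open at the dose mark

ROBOT

A 6-joint arm with a two-finger parallel gripper is mounted at the origin on the work surface. World frame = base frame: x ahead of the robot, y to its left, z up, the work surface at z = 0. Lengths are in mm, angles in degrees, forces in N, time in s.
With the tool pointing down it reaches from about 350 to 850 mm from the base axis. Payload 8.1 kg.
Tool frame: the origin (TCP) lies at the very end of the fingers, on their centre line; the grasp point (between the pads) lies 19 mm behind it (r.grasp_offset is the distance from the TCP to the grasp point, in mm); z points along the fingers, y is the line along which they close (so a half turn about z gives the same grasp; the last joint's range is limited). The gripper opens to 85 mm and grips with 20 to 120 N. Pads are 22 mm wide; open, the fingers measure 114 mm over their backs; the gripper's body (76 mm by 85 mm) begins 54 mm behind the grasp point. The pads swing forward as they close: fully open they stand 13 mm farther back than shut.
Start: joints at [-73.82, 7.471, 85.268, -0, 87.261, -4.893], TCP at [215.758, -559.869, 231.292] pointing down, gripper open.
Joint ranges: [-169.43, 169.43], [-51.17, 129.36], [1.28, 143.12], [-76.62, 256.62], [0, 156.53], [-152.29, 152.29]. Speed limits (degrees/s): [136.94, 136.94, 159.86, 180, 180, 180].

INTERFACE

Orientations are given as [roll, pitch, yaw] about the fixed x, y, z axes, in that order (R = Rz(yaw) Ry(pitch) Rx(roll)).
In Python, from bench import r gives the robot as it stands.
- The arm moves only by the tool carry_out, never from a script. Its argument "commands" is a list of rows, each an object with "jaw": the finger opening in m, from 0 to 0.0854; "translation": the shift along the tool's x, y, z in m, a list of three; "spin": the turn about the tool's z in rad. A call has exactly 8 rows; each row shifts and turns the commanded pose from where the row before left it, along the tool's axes as they then stand; what a row does not reach is not made up. A row lasts 1/12 s, in which the tool goes at most 41.7 mm and 7.16 degrees, less where a joint would pass 70% of its speed; a pose out of reach is approached as far as the arm can. A call is refused whole if a number of a shift passes 0.0417 or a number of a turn 0.125, either way. A call with a gripper value outside its range is refused whole. The fingers move at their own pace and stop on an object; "squeeze" is the grip in N (left out, the last holds). Time passes only in rows, so rows that do not move let the fingers close, or fill a call up. It gives the time, the measured TCP pose, the force, the opening and the grip force at its end, in the units of the state.
- r.sense(): the state, without advancing time (a new reading comes with each control period).
- r.snapshot(name): name is "scene" or "top" or "wrist"; returns a dict with "pixels" (420x560x3 uint8, blue, green, red), "K" (3x3 intrinsics, pixels), "extrinsics" (4x4, takes a point from camera to world coordinates). Camera axes: x right, y down, z forward; pixel columns grow to the right and rows downward; lengths in mm; the calibration is good to about 2 mm. A picture is of the moment at which its call begins. There is no depth.
- r.hand_in(): hands the job in; it is judged then, once.
Trained networks look in a picture, given as the dict that the camera call returned (one of the last four; its "shot" number tells which), for a name from the list of things; names that differ only in an ending like _2 or _b are one class to them, and where a whole thing is asked for, a point or a joint stands for the part that bears it (a point fixed in the world has none). Each returns a list of dicts, best first, with "score" (0 to 1); they miss things now and then, are a little off and sometimes report something else, mostly with a low value. They report only what shows in the picture. A call takes as long as a camera call. They do not tell look-alikes from the thing itself.
- r.spot_in(picture, target): "xy" ([column, row] in pixels, amid what is visible of it).
- r.regions_of(picture, target): "pixels" (420x560 bool, what is visible of it) and "xy" ([column, row] in pixels, amid what is visible of it).
- r.landmark_of(picture, target): "xy" ([column, row] in pixels: a listed point, or the origin of a listed thing).
The state is a dict: "time": time; "joint_pos": joint angles; "qd": joint speeds; "joint_efforts": joint torques, N m; "tool_pos": TCP position; "tcp_rot": TCP orientation; "ft_force": force on the tool from outside, world axes, zero at the start; "wrist_torque": the same for the moment, N m; "finger_gap": finger opening in mm; "grip_force": force on a finger pad.
Only numpy, scipy, OpenCV 4.12 (cv2) and the standard library are available. Lean on these libraries where they do the work, as an engineer would, in place of code of your own. Each camera call takes 0.05 s, during which the arm holds its last target. There are 200 camera calls.

TASK

Set up the lightener dispenser for me: gently stand the empty steel tint bowl centred on the scale pan under the spout and let go of it. Only then pull the spring-return gate out by its black tab until the white line and pointer on it are level with the middle of the red dose marker, and keep holding it there, still holding when you finish, so that I can pour into the hopper. Do not shift the marker or disturb the clipper, trimmer, hair clip and tin lying around.

Things in the scene. Friction and masses are not known exactly. Their poses are not given: they have to be found in the camera images.
- station: Fixed hair-lightener powder dispenser with built-in spring scale, 313 mm tall. Origin on the tiled top below the pan's axis; x points away from its dial side, y to the side where the gate comes out, z up. In mm: base plate x -85..85, y -158..88, up to z 12; grey scale housing 130 x 130 to z 68; white column 40 x 30 at x 30, y -125 to z 274. The -x and +y sides of the pan are open.
- spout (a point): Centre of the mouth of the steel spout, 30 mm wide, at x 12, y 0, z 160 mm in the station's frame. Above it: throat block x -9..69, y -35..35, z 190..220, joined to the column by a bracket; spring drum (22 mm wide) at x -20, y 0, z 190..220; clear empty hopper of radius 42 about x 30, y 0, z 220..294; black lid of radius 44 with knob up to z 313.
- pan (a joint): How far the round steel scale pan (140 mm wide, 4 mm thick) is pressed down, in m: 0 unloaded, up to 0.015 at its stop. Spring 300 N/m: the bowl alone presses it about 4 to 8 mm.
- pan_centre (a point): Centre of the pan's top face; 88 mm above the tiled top when unloaded; moves down with the pan.
- bowl: Open stainless tint bowl, loose, 160 to 250 g: rim 110 mm wide, foot 72 mm, 50 mm high. Origin at the centre of its underside, z up. Its straight handle sticks out along its own -x: black grip 16 mm wide (y), 11 mm tall, mid-height 42 mm above the underside, from 64 to 120 mm from the axis. A firm pinch across the handle from above, 90 mm from the axis, carries the bowl.
- gate: Spring-return slide gate: steel blade 48 mm wide, 3 thick, with an upright black pull tab 40 mm along station x, 12 along y, 40 tall. Origin at the middle of the tab's foot, mid-blade; axes as the station's. Shut it lies at x 30, y 135, z 205 mm in the station's frame; it slides along station +y by up to 60 mm. The spring pulls it shut: 4 N at 0, 12 N at 50 mm.
- gate_pointer (a point): White pointer on the gate, a 3 mm wide fin beside the foot of the tab's +x end, 24 mm (station x) from the tab's centre and at the same station y as the tab's centre and as the white line along the tab's top; moves with the gate.
- dose_mark (a point): Top of the red dose marker, at the middle of its width: a saddle 10 mm wide (station y), 20 mm long, on the guide rail beside the gate, set 20 to 50 mm beyond the shut gate's pointer along station +y. Only an index, not a stop; it slides if pushed. The two rails are 6 mm wide, at x -2 and 62, y 30..215, z 198..212 mm in the station's frame, with a cross bar at y 212, z 196..202.
- clipper: Matte black hair clipper, 165 mm long, 50 mm wide, 37 mm high, lying loose. Origin under its middle.
- trimmer: Steel detail trimmer, 125 mm long, 32 mm wide, 26 mm high, lying loose. Origin under its middle.
- clip: Pink plastic sectioning clip, 110 mm long, 16 mm wide, 18 mm high, lying loose. Origin under its middle.
- tin: Closed round aluminium tin, 80 mm wide, 32 mm high, standing loose. Origin at the centre of its underside.
Things that resemble listed ones, but are neither listed nor needed, are in the scene too. Several things have the shape of the bowl; the one meant has the colours described above.

How it is judged (in metres and radians):
On the way, in this order (a step that is already met when the one before it is completed fails the run):
1. the bowl stands upright and centred on the pan, let go, with the gate still shut (horizontal distance between bowl and pan_centre below 0.012 m and z of bowl in the frame of pan_centre below 0.003 m and angle between bowl's own z axis and vertical below 0.07 rad and value of joint pan above 0.003 m and linear speed of bowl below 0.02 m/s and contact force between bowl and the arm below 0.1 N and contact force between bowl and the fingers below 0.1 N and y of gate_pointer in the frame of station below 0.14 m), for 0.3 s.
2. the gate's pointer is drawn level with the red marker and held there by the fingers (y of gate_pointer in the frame of dose_mark between -0.005 and 0.005 m and contact force between gate and the fingers above 2 N and linear speed of gate below 0.01 m/s), for 0.3 s.
At the end, for the whole second after the job is handed in: The fingers still hold the gate (more than 2 N on it) at rest, its pointer within 5 mm of the red marker's centre, that is within the marker's width; the bowl stands upright (within 4 degrees) on the pan, within 12 mm of its centre, pressing it down, at rest and untouched by the robot (all of step 2 and horizontal distance between bowl and pan_centre below 0.012 m and z of bowl in the frame of pan_centre below 0.003 m and angle between bowl's own z axis and vertical below 0.07 rad and value of joint pan above 0.003 m and linear speed of bowl below 0.02 m/s and contact force between bowl and the arm below 0.1 N and contact force between bowl and the fingers below 0.1 N); the arm keeps its last pose, push and grip.
It fails at once if the gate is opened (more than 8 mm) while the bowl is not on the pan under the spout (y of gate_pointer in the frame of station above 0.143 m and (horizontal distance between bowl and pan_centre above 0.02 m or value of joint pan below 0.002 m)).
It fails at once if the bowl is dropped or pushed on so hard that the pan is driven to its stop (value of joint pan above 0.0142 m).
It fails at once if the red dose marker is shifted by more than 3 mm (distance of dose_mark from where it was at the start of the episode above 0.003 m).
It fails at once if the clipper, trimmer, hair clip or tin is moved by more than 20 mm (distance of any of clipper, trimmer, clip, tin from where it was at the start of the episode above 0.02 m).
It also fails if it takes over 64 s, if anything falls off the work surface, if the arm or the gripper's body presses on something with over 40 N, if the wrist force passes 120 N, or if a joint passes its speed limit or range.

## Working session

There is one attempt and no reset: what is moved stays moved. The work goes in short steps, Python scripts to look and compute and a tool call to move; the robot and the scene stay as the last step left them, time stands still between calls to the robot, and variables do not carry over. Pictures are saved under pics/ and viewed, at most 13 in all, crops included, and the job is handed in when it is done.

Besides the shell and the picture viewer there is one more tool, called after "Emit:" as a command line: name --argument value ..., lists and objects as JSON in quotes. carry_out: Moves the arm, as the interface text tells. Its arguments: {"type":"object","properties":{"commands":{"type":"array","items":{"type":"object","properties":{"jaw":{"type":"number"},"translation":{"type":"array","items":{"type":"number"}},"spin":{"type":"number"}}}},"squeeze":{"type":"number"}},"required":["commands"]}

```bash
mkdir -p pics; ls
cat > h.py <<'E'
import numpy as np, cv2
from bench import r
from scipy.spatial.transform import Rotation as Ro
def ray(p,xy):
    E=np.array(p["extrinsics"]);d=E[:3,:3]@np.linalg.inv(p["K"])@[xy[0],xy[1],1];return E[:3,3],d
def atz(p,xy,z):
    o,d=ray(p,xy);return o+d*(z-o[2])/d[2]
def proj(p,X):
    E=np.array(p["extrinsics"]);c=E[:3,:3].T@(np.array(X)-E[:3,3]);u=np.array(p["K"])@c;return u[:2]/u[2]
def tri(L):
    A=np.zeros((3,3));b=np.zeros(3)
    for p,xy in L:
        o,d=ray(p,xy);d=d/np.linalg.norm(d);M=np.eye(3)-np.outer(d,d);A+=M;b+=M@o
    return np.linalg.solve(A,b)
E
python3 - <<'E'
from h import *
P={n:r.snapshot(n) for n in("scene","top")}
cv2.imwrite("pics/a.png",P["scene"]["pixels"]);cv2.imwrite("pics/b.png",P["top"]["pixels"])
for n,p in P.items():
    print(n,np.round(np.array(p["extrinsics"]),3).tolist(),np.array(p["K"])[0,0])
    for t in["station","spout","pan_centre","bowl","gate","gate_pointer","dose_mark","clipper","trimmer","clip","tin"]:
        print(t,[(np.round(q["xy"]).tolist(),round(q["score"],2)) for q in r.landmark_of(p,t)])
print(r.sense())
E
```

```text
pics
scene [[-0.605, 0.502, -0.617, 1264.007], [0.796, 0.396, -0.458, 653.445], [0.014, -0.769, -0.639, 899.095], [0.0, 0.0, 0.0, 1.0]] 513.0783068108553
station [([190.0, 227.0], 0.55)]
spout [([179.0, 182.0], 0.73)]
pan_centre [([190.0, 198.0], 0.83)]
bowl [([403.0, 359.0], 0.93), ([334.0, 313.0], 0.85), ([432.0, 286.0], 0.61)]
gate [([204.0, 196.0], 0.72)]
gate_pointer [([190.0, 199.0], 0.59)]
dose_mark [([238.0, 186.0], 0.66), ([206.0, 204.0], 0.44)]
clipper [([239.0, 186.0], 0.81), ([284.0, 335.0], 0.62)]
trimmer [([307.0, 221.0], 0.69)]
clip [([286.0, 336.0], 0.76)]
tin [([216.0, 307.0], 0.61)]
top [[-0.013, -0.982, 0.189, 296.122], [-1.0, 0.013, -0.002, 133.633], [-0.001, -0.189, -0.982, 1581.187], [0.0, 0.0, 0.0, 1.0]] 497.1018740278756
station [([217.0, 212.0], 0.66), ([361.0, 210.0], 0.61), ([371.0, 279.0], 0.58)]
spout [([368.0, 196.0], 0.97)]
pan_centre [([365.0, 208.0], 0.91)]
bowl [([217.0, 211.0], 0.93), ([161.0, 208.0], 0.66), ([175.0, 276.0], 0.61)]
gate [([326.0, 182.0], 0.7)]
gate_pointer [([327.0, 170.0], 0.55)]
dose_mark [([312.0, 166.0], 0.35)]
clipper [([370.0, 282.0], 0.63), ([359.0, 207.0], 0.48)]
trimmer [([291.0, 280.0], 0.54)]
clip [([232.0, 174.0], 0.52)]
tin []
{'time': 1.2, 'joint_pos': array([-7.38191268e+01,  7.47210307e+00,  8.52684315e+01,  4.96132328e-04,
        8.72599930e+01, -4.89287868e+00]), 'qd': array([-0.07541049, -0.08934999, -0.03187216, -0.05011508, -0.05584741,
        0.02229811]), 'joint_efforts': array([-3.26613981e-04, -5.69323504e+01, -5.00856650e+01, -3.86374359e-05,
        1.39989799e-03, -6.98035208e-06]), 'tool_pos': array([ 215.76893718, -559.86717348,  231.27638654]), 'tcp_rot': array([-1.79999517e+02, -5.38752447e-04,  2.10737282e+01]), 'ft_force': array([ 0.34244111, -0.63622991,  0.60043559]), 'wrist_torque': array([-0.02864883,  0.00119357,  0.02423641]), 'grip_force': 0.0, 'finger_gap': 85.52018396914052}
```

View pics/a.png

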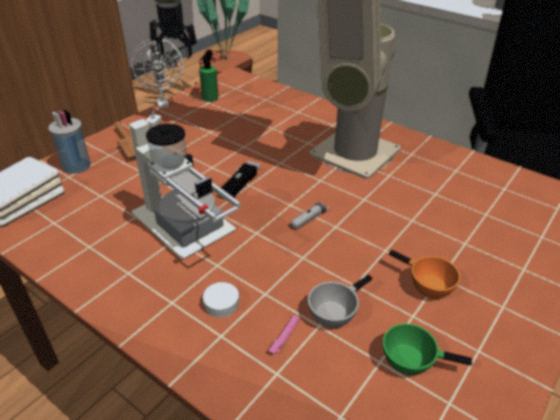

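View pics/b.png

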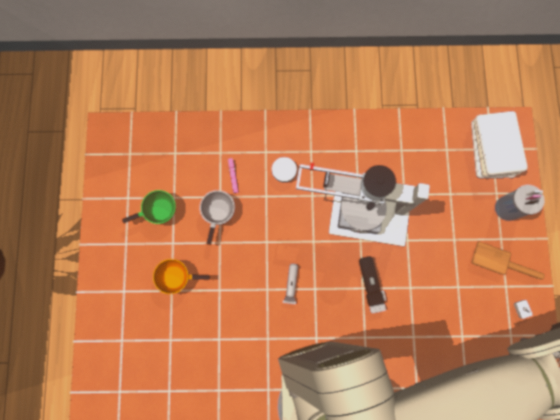

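The bowls show at (217,208), (158,207) and (172,277) in the top picture. They are plain steel, green and orange in that order. The steel one with the black grip, at (217,208), fits the description. I'll confirm it in an enlarged crop together with the station.

Run:
```python
from h import *
t=r.snapshot("top");s=r.snapshot("scene")
a=cv2.resize(t["pixels"][150:250,190:270],(480,600),interpolation=3)
b=t["pixels"][145:250,290:440]
cv2.imwrite("pics/c.png",cv2.resize(t["pixels"][145:250,195:440],(800,343),interpolation=3))
cv2.imwrite("pics/d.png",cv2.resize(s["pixels"][110:260,120:270],(600,600),interpolation=3))
for q in r.regions_of(t,"bowl"):
    m=q["pixels"].astype(np.uint8);print("bowl",q["score"],q["xy"],m.sum(),cv2.minAreaRect(cv2.findNonZero(m)), t["pixels"][q["pixels"]].mean(0).round())
np.savez("cam.npz",tK=t["K"],tE=t["extrinsics"],sK=s["K"],sE=s["extrinsics"])
cv2.imwrite("t.png",t["pixels"]);cv2.imwrite("s.png",s["pixels"])
```

```text
bowl 0.78 [159.3, 210.3] 1055 ((148.5, 206.5), (33.0, 53.0), 90.0) [ 60. 130.  85.]
bowl 0.73 [214.9, 211.8] 985 ((211.8800048828125, 214.16001892089844), (33.20000457763672, 51.200008392333984), 36.869895935058594) [132. 139. 157.]
bowl 0.61 [170.8, 275.6] 1124 ((178.64010620117188, 272.7587890625), (35.20527648925781, 54.14694595336914), 67.01129150390625) [ 17. 109. 187.]
```

View pics/c.png

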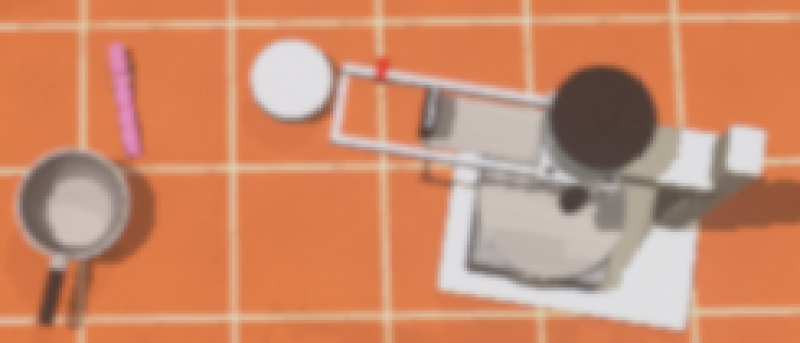

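View pics/d.png

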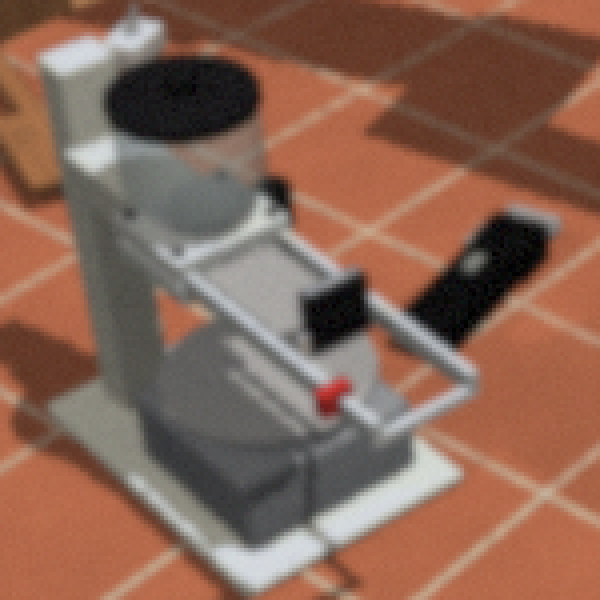

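The crop confirms it: the bowl at crop (73,204), i.e. top pixel (217,207), is bare steel with a black grip pointing down the picture. On the station, the rails end near (300,166) and (297,188), the red marker is at about (311,166), and the tin is at (284,169). Next I'll fit the poses.

```bash
cat >> h.py <<'E'
def cams():
    c=np.load("cam.npz");return dict(K=c["tK"],extrinsics=c["tE"]),dict(K=c["sK"],extrinsics=c["sE"])
def W(p,X): # planar pose (x,y,deg)
    a=np.radians(p[2]);c,s=np.cos(a),np.sin(a);return np.array([p[0]+c*X[0]-s*X[1],p[1]+s*X[0]+c*X[1],X[2]])
E
python3 - <<'E'
from h import *
from scipy.optimize import least_squares
t,s=cams()
T=lambda x,y:(195+x/3.265,145+y/3.265); S=lambda x,y:(120+x/4,110+y/4)
ob=[(t,(65,215,212),T(343,66)),(t,(-5,215,212),T(333,142)),(t,(-85,88,12),T(440,289)),(t,(-85,-158,12),T(687,329)),(t,(30,0,298),T(603,118)),
(s,(65,215,210),S(382,434)),(s,(-5,215,210),S(477,383)),(s,(-85,88,12),S(462,468)),(s,(85,88,12),S(250,588)),(s,(85,-158,12),S(50,408)),(s,(30,0,298),S(183,97))]
f=lambda p:np.concatenate([proj(c,W(p,X))-u for c,X,u in ob])
q=least_squares(f,[450,-50,-10],loss="soft_l1");print("station",q.x.round(1),q.fun.reshape(-1,2).round(1).tolist())
p=q.x
ti=cv2.imread("t.png");si=cv2.imread("s.png")
for n,c,im in(("t",t,ti),("s",s,si)):
    b,g,rr=[im[...,i].astype(int) for i in range(3)]
    m=((rr>150)&(g<60)&(b<70)).astype(np.uint8);k,l,st,ce=cv2.connectedComponentsWithStats(m)
    print(n,[(st[i].tolist(),ce[i].round(1)) for i in range(1,k)])
    print({y:proj(c,W(p,(62,y,215))).round(1) for y in(155,165,175,185)}, "tab",proj(c,W(p,(30,135,245))).round(1),"ptr",proj(c,W(p,(54,135,210))).round(1))
for n,xy,z in(("clip",T(124,100),9),("tin",T(291,79),32),("trimmer",(291,284),20),("clipper",(372,284),30)):print(n,atz(t,xy,z).round())
ob=[(t,(0,0,50),T(73,204)),(t,(-120,0,42),T(45,326)),(s,(0,0,50),(333,302)),(s,(-120,0,42),(371,279))]
ob2=ob
q=least_squares(f,[450,250,0],loss="soft_l1");print("bowl",q.x.round(1),q.fun.round(1))
E
```

```text
station [ 590.3 -151.8 -369.9] [[-0.6, -0.3], [-1.2, -0.0], [-1.3, -0.1], [-0.1, -0.2], [-0.4, -0.3], [-1.6, -2.1], [0.8, -3.3], [0.6, -0.4], [-0.6, 0.0], [-2.2, -2.2], [0.1, -0.3]]
t []
{155: array([320.3, 168.9]), 165: array([316.8, 168.3]), 175: array([313.3, 167.8]), 185: array([309.8, 167.2])} tab [326.8 178. ] ptr [326.6 173.1]
s [([200, 206, 6, 4, 12], array([202.5, 207.8]))]
{155: array([198. , 200.6]), 165: array([200.8, 202.8]), 175: array([203.5, 205. ]), 185: array([206.3, 207.2])} tab [203.5 179.4] ptr [195.9 196.7]
clip [717. 254.   9.]
tin [730.  88.  32.]
trimmer [363.  72.  20.]
clipper [ 360. -177.   30.]
bowl [605.7 303.4 -13.5] [-1.1 -0.9 -1.5 -0.8 -0.1 -2.1 -0.3 -1.9]
```

Emit:
carry_out --commands '[{"jaw": 0.085,"translation": [0.025,-0.0298,0],"spin": 0},{"jaw": 0.085,"translation": [0.025,-0.0298,0],"spin": 0},{"jaw": 0.085,"translation": [0.025,-0.0298,0],"spin": 0},{"jaw": 0.085,"translation": [0.025,-0.0298,0],"spin": 0},{"jaw": 0.085,"translation": [0.025,-0.0298,0],"spin": 0},{"jaw": 0.085,"translation": [0.025,-0.0298,0],"spin": 0},{"jaw": 0.085,"translation": [0.025,-0.0298,0],"spin": 0},{"jaw": 0.085,"translation": [0.025,-0.0298,0],"spin": 0}]'

```text
time: 2.02
tool_pos: [316.8, -263.8, 231.4]
tcp_rot: [180.0, -0.0, 21.0]
ft_force: [1.4, 0.9, 0.3]
finger_gap: 85.2
grip_force: 0.0
```

Emit:
carry_out --commands '[{"jaw": 0.085,"translation": [0.025,-0.0298,0],"spin": 0},{"jaw": 0.085,"translation": [0.025,-0.0298,0],"spin": 0},{"jaw": 0.085,"translation": [0.025,-0.0298,0],"spin": 0},{"jaw": 0.085,"translation": [0.025,-0.0298,0],"spin": 0},{"jaw": 0.085,"translation": [0.025,-0.0298,0],"spin": 0},{"jaw": 0.085,"translation": [0.025,-0.0298,0],"spin": 0},{"jaw": 0.085,"translation": [0.025,-0.0298,0],"spin": 0},{"jaw": 0.085,"translation": [0.025,-0.0298,0],"spin": 0}]'

```text
time: 2.68
tool_pos: [417.9, 30.9, 231.7]
tcp_rot: [180.0, -0.1, 21.1]
ft_force: [0.9, -0.5, 1.0]
finger_gap: 85.1
grip_force: 0.0
```

Emit:
carry_out --commands '[{"jaw": 0.085,"translation": [0.025,-0.0298,0],"spin": 0},{"jaw": 0.085,"translation": [0.025,-0.0298,0],"spin": 0},{"jaw": 0.085,"translation": [0.025,-0.0298,0],"spin": 0},{"jaw": 0.085,"translation": [0.025,-0.0298,0],"spin": 0},{"jaw": 0.085,"translation": [0.025,-0.0298,0],"spin": 0},{"jaw": 0.085,"translation": [0.025,-0.0298,0],"spin": 0},{"jaw": 0.085,"translation": [0.025,-0.0298,0],"spin": 0},{"jaw": 0.085,"translation": [0.025,-0.0298,0],"spin": 0}]'

```text
time: 3.35
tool_pos: [518.7, 325.4, 231.2]
tcp_rot: [180.0, -0.0, 21.1]
ft_force: [-0.4, -0.4, 0.4]
finger_gap: 85.2
grip_force: 0.0
```

Emit:
carry_out --commands '[{"jaw": 0.085,"translation": [0,0,0],"spin": 0.0755},{"jaw": 0.085,"translation": [0,0,0],"spin": 0.0755},{"jaw": 0.085,"translation": [0,0,0],"spin": 0.0755},{"jaw": 0.085,"translation": [0,0,0],"spin": 0.0755},{"jaw": 0.085,"translation": [0,0,0],"spin": 0.0755},{"jaw": 0.085,"translation": [0,0,0],"spin": 0.0755},{"jaw": 0.085,"translation": [0,0,0],"spin": 0.0755},{"jaw": 0.085,"translation": [0,0,0],"spin": 0.0755}]'

```text
time: 4.02
tool_pos: [518.5, 323.3, 231.3]
tcp_rot: [180.0, 0.0, -13.7]
ft_force: [0.4, -1.4, -0.3]
finger_gap: 85.2
grip_force: 0.0
```

Run:
```python
from h import *
w=r.snapshot("wrist");cv2.imwrite("pics/w.png",w["pixels"]);print(np.round(w["extrinsics"],2).tolist(),w["K"][0][0])
bowl=(605.7,303.4,-13.5)
for X in((0,0,50),(-64,0,47.5),(-120,0,47.5),(-90,0,47.5),(0,55,50)):print(X,proj(w,W(bowl,X)).round())
np.savez("w.npz",K=w["K"],E=w["extrinsics"])
```

```text
[[-0.24, -0.93, -0.27, 587.62], [-0.97, 0.23, 0.07, 306.21], [-0.0, 0.28, -0.96, 374.63], [0.0, 0.0, 0.0, 1.0]] 358.4594675692245
(0, 0, 50) [278.  85.]
(-64, 0, 47.5) [278. 160.]
(-120, 0, 47.5) [278. 219.]
(-90, 0, 47.5) [278. 188.]
(0, 55, 50) [213.  86.]
```

View pics/w.png

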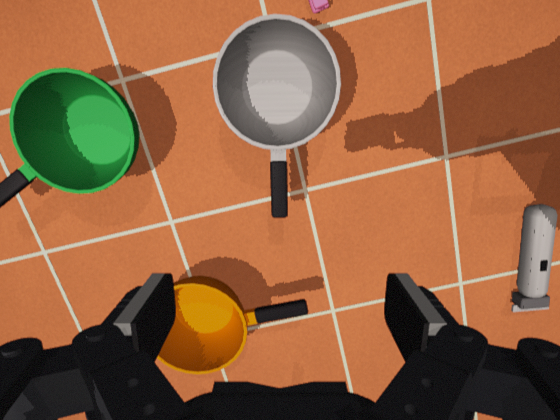

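The wrist view matches the fit: steel bowl rim at (277,82), black grip from (279,160) to (279,217), so about 2 mm farther ahead than estimated. Descending to the handle.

Emit:
carry_out --commands '[{"jaw": 0.085,"translation": [0.001,0,0.026],"spin": 0},{"jaw": 0.085,"translation": [0.001,0,0.026],"spin": 0},{"jaw": 0.085,"translation": [0,0,0.026],"spin": 0},{"jaw": 0.085,"translation": [0,0,0.026],"spin": 0},{"jaw": 0.085,"translation": [0,0,0.026],"spin": 0},{"jaw": 0.085,"translation": [0,0,0.026],"spin": 0},{"jaw": 0.085,"translation": [0,0,0.026],"spin": 0},{"jaw": 0.085,"translation": [0,0,0.026],"spin": 0}]'

```text
time: 4.73
tool_pos: [520.4, 322.7, 22.2]
tcp_rot: [-180.0, -0.0, -13.4]
ft_force: [0.6, 0.1, 0.4]
finger_gap: 85.1
grip_force: 0.0
```

Emit:
carry_out --commands '[{"jaw": 0.005,"translation": [0,0,0],"spin": 0},{"jaw": 0.005,"translation": [0,0,0],"spin": 0},{"jaw": 0.005,"translation": [0,0,0],"spin": 0},{"jaw": 0.005,"translation": [0,0,0],"spin": 0},{"jaw": 0.005,"translation": [0,0,0],"spin": 0},{"jaw": 0.005,"translation": [0,0,0],"spin": 0},{"jaw": 0.005,"translation": [0,0,0],"spin": 0},{"jaw": 0.005,"translation": [0,0,0],"spin": 0}]' --squeeze 80

```text
time: 5.4
tool_pos: [521.5, 323.5, 25.0]
tcp_rot: [-179.9, -0.1, -13.5]
ft_force: [-1.0, 1.2, 6.1]
finger_gap: 14.6
grip_force: 78.7
```

Emit:
carry_out --commands '[{"jaw": 0.005,"translation": [0,0,-0.006],"spin": 0},{"jaw": 0.005,"translation": [0,0,-0.013],"spin": 0},{"jaw": 0.005,"translation": [0,0,-0.015],"spin": 0},{"jaw": 0.005,"translation": [0,0,-0.016],"spin": 0},{"jaw": 0.005,"translation": [0,0,-0.016],"spin": 0},{"jaw": 0.005,"translation": [0,0,-0.016],"spin": 0},{"jaw": 0.005,"translation": [0,0,-0.012],"spin": 0},{"jaw": 0.005,"translation": [0,0,-0.005],"spin": 0}]'

```text
time: 6.07
tool_pos: [521.4, 323.3, 125.3]
tcp_rot: [-179.9, -0.1, -13.5]
ft_force: [0.2, -0.3, -2.6]
finger_gap: 14.1
grip_force: 78.0
```

```bash
cat > look.py <<'E'
from h import *
import sys
s=r.sense();tp=s["tool_pos"];print(tp.round(1),s["tcp_rot"].round(1),s["ft_force"].round(1),s["finger_gap"])
w=r.snapshot("wrist");cv2.imwrite("w.png",w["pixels"])
hit=r.regions_of(w,"bowl")
for q in hit:
    m=q["pixels"].astype(np.uint8);ys,xs=np.nonzero(m);c=w["pixels"][q["pixels"]].astype(float)
    print(round(q["score"],2),"cols",xs.min(),xs.max(),"rows",ys.min(),ys.max(),c.mean(0).round())
psi=s["tcp_rot"][2];b=(*W((tp[0],tp[1],psi),(88.6,0,0))[:2],psi)
z=tp[2]-24
print("pred bowl",np.round(b,1))
for X in((0,0,50),(0,55,50),(0,-55,50),(-55,0,50),(55,0,50),(-120,0,47.5)):
    Y=W(b,X);Y[2]+=z;print(X,proj(w,Y).round())
E
python3 look.py
```

```text
[521.4 323.3 125.3] [-1.799e+02 -1.000e-01 -1.350e+01] [ 0.2 -0.3 -2.6] 14.056610952835815
0.96 cols 99 455 rows 0 375 [133. 136. 143.]
0.79 cols 128 306 rows 366 390 [11. 47. 83.]
0.63 cols 0 84 rows 62 234 [ 68. 143.  51.]
pred bowl [607.5 302.5 -13.5]
(0, 0, 50) [279.  47.]
(0, 55, 50) [97. 47.]
(0, -55, 50) [462.  47.]
(-55, 0, 50) [279. 221.]
(55, 0, 50) [ 279. -185.]
(-120, 0, 47.5) [279. 374.]
```

Emit:
carry_out --commands '[{"jaw": 0.005,"translation": [0.002,0.01,0],"spin": 0},{"jaw": 0.005,"translation": [0.004,0.02,0.001],"spin": 0},{"jaw": 0.005,"translation": [0.005,0.028,0.001],"spin": 0},{"jaw": 0.005,"translation": [0.006,0.03,0.001],"spin": 0},{"jaw": 0.005,"translation": [0.006,0.03,0.001],"spin": 0},{"jaw": 0.005,"translation": [0.006,0.03,0],"spin": 0},{"jaw": 0.005,"translation": [0.006,0.03,0],"spin": 0},{"jaw": 0.005,"translation": [0.006,0.03,0],"spin": 0}]'

```text
time: 6.83
tool_pos: [509.9, 108.8, 116.6]
tcp_rot: [179.9, 0.2, -13.5]
ft_force: [0.1, -0.2, -1.9]
finger_gap: 14.5
grip_force: 78.1
```

Emit:
carry_out --commands '[{"jaw": 0.005,"translation": [0.006,0.03,0],"spin": 0},{"jaw": 0.005,"translation": [0.006,0.03,0],"spin": 0},{"jaw": 0.005,"translation": [0.006,0.03,0],"spin": 0},{"jaw": 0.005,"translation": [0.006,0.028,0],"spin": 0},{"jaw": 0.005,"translation": [0.005,0.024,0],"spin": 0},{"jaw": 0.005,"translation": [0.004,0.018,0],"spin": 0},{"jaw": 0.005,"translation": [0.003,0.012,0],"spin": 0},{"jaw": 0.005,"translation": [0.001,0.006,0],"spin": 0}]'

```text
time: 7.5
tool_pos: [504.8, -72.5, 117.1]
tcp_rot: [180.0, 0.1, -13.6]
ft_force: [0.1, 0.1, -2.4]
finger_gap: 14.2
grip_force: 78.1
```

```bash
cat > where.py <<'E'
from h import *
import sys
s=r.sense();tp=s["tool_pos"];psi=s["tcp_rot"][2]
print(tp.round(1),s["tcp_rot"].round(1),s["ft_force"].round(1))
st=(590.3,-151.8,-9.9);b=W((tp[0],tp[1],psi),(88.6,0,0))[:2]
d=np.array(st[:2])-b;a=np.radians(psi)
print("bowl",b.round(1),"to go tool x,y:",round(d[0]*np.cos(a)+d[1]*np.sin(a),1),round(d[0]*np.sin(a)-d[1]*np.cos(a),1))
p=r.snapshot("scene");im=p["pixels"].copy()
for q in r.regions_of(p,"bowl"):
    ys,xs=np.nonzero(q["pixels"]);print(round(q["score"],2),q["xy"],xs.min(),xs.max(),ys.min(),ys.max())
z=float(sys.argv[1]) if len(sys.argv)>1 else tp[2]-24
c=(120,110);k=4
im=cv2.resize(im[110:260,120:270],(600,600),interpolation=3)
for R,h,col in((55,50,(255,0,0)),(36,0,(255,0,0)),):
    pts=np.array([proj(p,(b[0]+R*np.cos(t),b[1]+R*np.sin(t),z+h)) for t in np.linspace(0,6.3,60)])
    cv2.polylines(im,[((pts-c)*k+2).astype(int)],False,col,1)
pts=np.array([proj(p,(st[0]+70*np.cos(t),st[1]+70*np.sin(t),88)) for t in np.linspace(0,6.3,60)])
cv2.polylines(im,[((pts-c)*k+2).astype(int)],False,(0,255,0),1)
cv2.imwrite(sys.argv[-1],im)
E
python3 where.py pics/e.png
```

```text
[504.8 -72.5 117.1] [ 1.80e+02  1.00e-01 -1.36e+01] [ 0.1  0.1 -2.4]
bowl [590.9 -93.4] to go tool x,y: 13.2 56.9
0.7 [413.6, 353.9] 382 471 324 376
0.69 [433.0, 272.5] 389 459 250 298
0.52 [193.1, 188.1] 172 212 172 199
0.16 [217.9, 302.6] 203 238 284 317Traceback (most recent call last):
  File "where.py", line 11, in <module>
    z=float(sys.argv[1]) if len(sys.argv)>1 else tp[2]-24
      ~~~~~^^^^^^^^^^^^^
ValueError: could not convert string to float: 'pics/e.png'
```

Emit:
carry_out --commands '[{"jaw": 0.005,"translation": [0,0,-0.004],"spin": 0},{"jaw": 0.005,"translation": [0.001,0.005,0],"spin": 0},{"jaw": 0.005,"translation": [0.003,0.011,0],"spin": 0},{"jaw": 0.005,"translation": [0.003,0.013,0],"spin": 0},{"jaw": 0.005,"translation": [0.003,0.013,0],"spin": 0},{"jaw": 0.005,"translation": [0.002,0.01,0],"spin": 0},{"jaw": 0.005,"translation": [0.001,0.005,0],"spin": 0},{"jaw": 0.005,"translation": [0,0,0],"spin": 0}]'

```text
time: 8.27
tool_pos: [505.1, -130.5, 122.3]
tcp_rot: [180.0, 0.0, -13.6]
ft_force: [1.0, 0.2, -2.7]
finger_gap: 14.3
grip_force: 78.1
```

```bash
python3 where.py 97 pics/e.png; python3 look.py|tail -9
```

```text
[ 505.1 -130.5  122.3] [180.    0.  -13.6] [ 1.   0.2 -2.7]
bowl [ 591.2 -151.4] to go tool x,y: -0.8 0.6
0.82 [413.0, 353.3] 381 471 324 375
0.66 [433.5, 271.9] 388 460 249 298
0.57 [178.7, 197.3] 162 225 170 208
[ 505.1 -129.3  122.2] [-180.     0.   -13.6] [ 0.9  0.1 -1.9] 14.281443553878091
0.93 cols 105 454 rows 50 374 [ 94.  97. 102.]
pred bowl [ 591.3 -150.1  -13.6]
(0, 0, 50) [279.  47.]
(0, 55, 50) [96. 47.]
(0, -55, 50) [463.  47.]
(-55, 0, 50) [279. 222.]
(55, 0, 50) [ 279. -186.]
(-120, 0, 47.5) [279. 374.]
```

View pics/e.png

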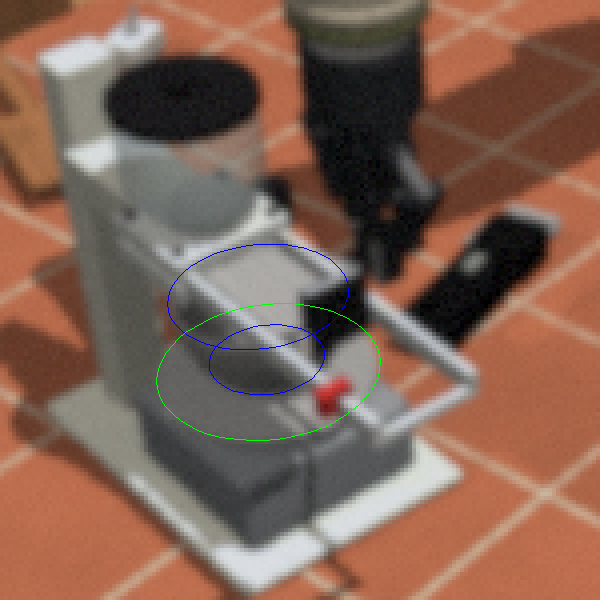

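The overlay (scene crop) shows the bowl held over the pan. The green predicted pan edge sits up to 10 crop px right of the real edge near (145,400), so I'll check finer before lowering.

Run:
```python
from h import *
p=r.snapshot("scene")["pixels"][160:235,150:225];w=cv2.imread("w.png")
a=cv2.convertScaleAbs(cv2.resize(p,(600,600),interpolation=2),alpha=1.3,beta=10)
b=np.zeros((600,200,3),np.uint8)
o=np.hstack([a[:, :]]);o=cv2.resize(o,(480,480));
c=np.zeros((480,800,3),np.uint8);c[:,:480]=o;c[:240,480:]=cv2.resize(w,(320,240))
t=r.snapshot("top")["pixels"][180:240,330:410];c[240:,480:]=cv2.resize(t,(320,240),interpolation=2)
cv2.imwrite("pics/f.png",c)
```

```text
(no output)
```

View pics/f.png

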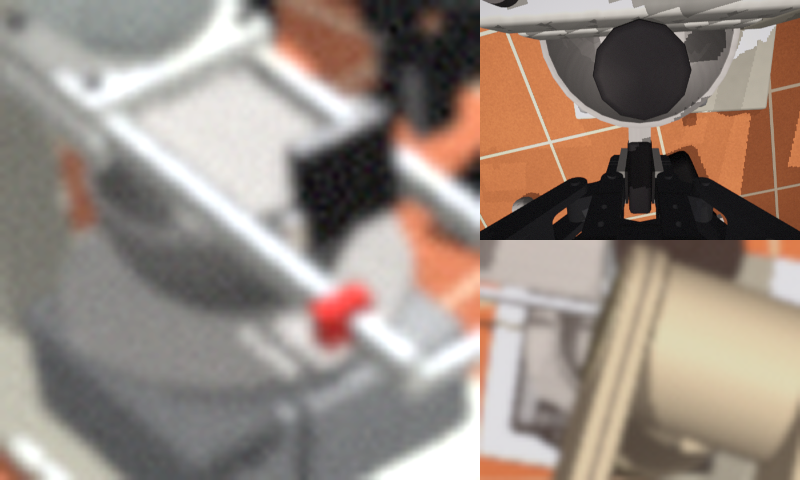

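Run:
```python
from h import *
w=r.snapshot("wrist");g=cv2.cvtColor(w["pixels"],cv2.COLOR_BGR2GRAY)
m=((g<75)).astype(np.uint8)[20:220,180:400];k,l,st,ce=cv2.connectedComponentsWithStats(m);i=1+st[1:,4].argmax();print(st[i]+[180,20,0,0,0],ce[i]+[180,20])
x,y,ww,h,_=st[i]+[180,20,0,0,0]
D=atz(w,(x+ww/2,y+h/2),220);print("drum",D.round(1),"pred",W((590.3,-151.8,-9.9),(-20,0,220)).round(1))
# saved width check & rim near edge
```

```text
[  180    31   220   183 25642] [292.10630996 120.81175415]
drum [ 572.4 -146.3  220. ] pred [ 570.6 -148.4  220. ]
```

Emit:
carry_out --commands '[{"jaw": 0.005,"translation": [0.001,0,0.001],"spin": 0},{"jaw": 0.005,"translation": [0.001,0,0.002],"spin": 0},{"jaw": 0.005,"translation": [0,0,0.002],"spin": 0},{"jaw": 0.005,"translation": [0,0,0.002],"spin": 0},{"jaw": 0.005,"translation": [0,0,0.002],"spin": 0},{"jaw": 0.005,"translation": [0,0,0.002],"spin": 0},{"jaw": 0.005,"translation": [0,0,0.002],"spin": 0},{"jaw": 0.005,"translation": [0,0,0.001],"spin": 0}]'

```text
time: 9.28
tool_pos: [507.1, -129.7, 108.1]
tcp_rot: [180.0, 0.0, -13.5]
ft_force: [-1.3, 0.2, 0.2]
finger_gap: 14.2
grip_force: 78.4
```

Emit:
carry_out --commands '[{"jaw": 0.005,"translation": [0,0,0.001],"spin": 0},{"jaw": 0.005,"translation": [0,0,0],"spin": 0},{"jaw": 0.018,"translation": [0,0,0],"spin": 0},{"jaw": 0.022,"translation": [0,0,0],"spin": 0},{"jaw": 0.03,"translation": [0,0,0],"spin": 0},{"jaw": 0.04,"translation": [0,0,0],"spin": 0},{"jaw": 0.05,"translation": [0,0,0],"spin": 0},{"jaw": 0.05,"translation": [0,0,0],"spin": 0}]'

```text
time: 9.95
tool_pos: [507.3, -129.7, 107.4]
tcp_rot: [180.0, -0.0, -13.5]
ft_force: [0.7, 0.7, 0.4]
finger_gap: 50.0
grip_force: 0.0
```

Run:
```python
from h import *
s=r.sense();print(s["tool_pos"].round(1),s["ft_force"].round(1))
p=r.snapshot("scene")["pixels"][160:235,150:225];w=r.snapshot("wrist")["pixels"]
c=np.zeros((480,800,3),np.uint8);c[:,:480]=cv2.convertScaleAbs(cv2.resize(p,(480,480),interpolation=2),alpha=1.3,beta=10);c[:240,480:]=cv2.resize(w,(320,240))
c[240:,480:]=cv2.resize(w[20:230,100:380],(320,240))
cv2.imwrite("pics/g.png",c)
```

```text
[ 507.3 -129.7  107.4] [0.7 0.7 0.4]
```

View pics/g.png

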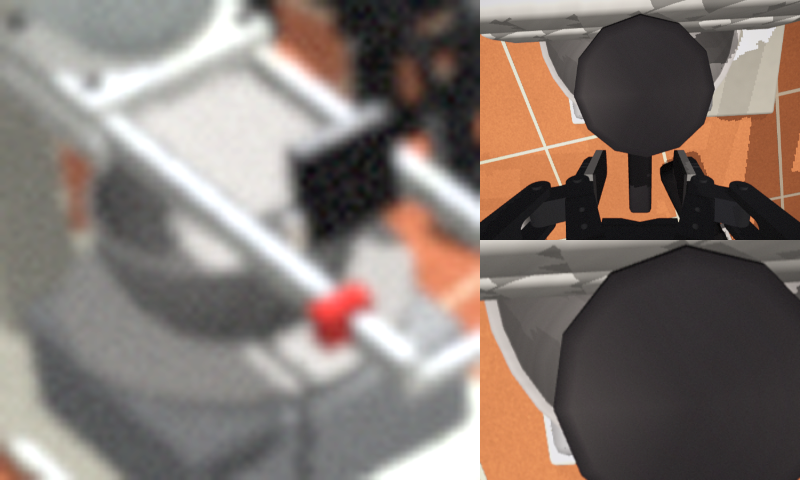

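Panels: the bowl stands on the pan, upright, handle free between the open fingers. I'll withdraw up and back, then check centring with the wrist camera.

Emit:
carry_out --commands '[{"jaw": 0.06,"translation": [0,0,-0.01],"spin": 0},{"jaw": 0.085,"translation": [0,0,-0.02],"spin": 0},{"jaw": 0.085,"translation": [-0.005,0,-0.025],"spin": 0},{"jaw": 0.085,"translation": [-0.015,0,-0.03],"spin": 0},{"jaw": 0.085,"translation": [-0.025,0,-0.03],"spin": 0},{"jaw": 0.085,"translation": [-0.025,0,-0.03],"spin": 0},{"jaw": 0.085,"translation": [-0.025,0,-0.02],"spin": 0},{"jaw": 0.085,"translation": [-0.01,0,-0.01],"spin": 0}]'

```text
time: 10.72
tool_pos: [404.2, -104.9, 286.9]
tcp_rot: [180.0, -0.3, -13.5]
ft_force: [-1.2, 0.4, 1.0]
finger_gap: 84.7
grip_force: 0.0
```

Run:
```python
from h import *
s=r.sense();print(s["tool_pos"].round(1))
w=r.snapshot("wrist");im=w["pixels"].copy();cv2.imwrite("w2.png",im);np.savez("w2.npz",K=w["K"],extrinsics=w["extrinsics"])
st=(592.3,-151.8,-9.9)
def circ(cx,cy,R,z,col):
    pts=np.array([proj(w,(cx+R*np.cos(t),cy+R*np.sin(t),z)) for t in np.linspace(0,6.3,80)]);cv2.polylines(im,[pts.astype(int)],False,col,1)
circ(*st[:2],70,82,(0,255,0));circ(*st[:2],55,132,(255,0,0));circ(*W(st,(-20,0,0))[:2],11,220,(0,0,255))
print(w["extrinsics"][:3,3])
cv2.imwrite("pics/h.png",cv2.resize(im,(784,588)))
```

```text
[ 404.2 -104.9  286.9]
[ 472.67060287 -121.43019145  430.70483436]
```

View pics/h.png

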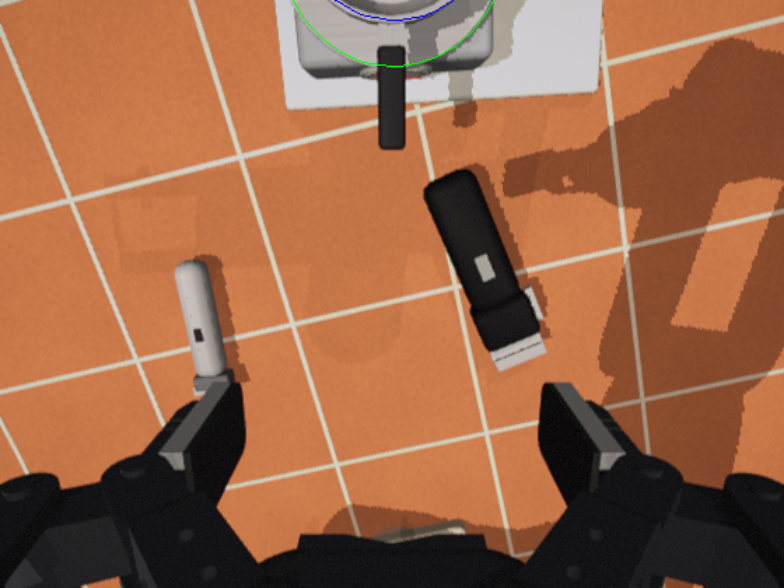

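Wrist view: rim near edge at (393,22) and handle at (391,100), matching the predicted centred circles within about 2 mm. The bowl is centred, and the clipper and trimmer are undisturbed. Now to the gate.

Emit:
carry_out --commands '[{"jaw": 0.085,"translation": [0.008,-0.01,-0.002],"spin": 0},{"jaw": 0.085,"translation": [0.016,-0.018,-0.002],"spin": 0},{"jaw": 0.085,"translation": [0.018,-0.021,-0.002],"spin": 0},{"jaw": 0.085,"translation": [0.019,-0.022,-0.002],"spin": 0},{"jaw": 0.085,"translation": [0.019,-0.022,-0.002],"spin": 0},{"jaw": 0.085,"translation": [0.018,-0.021,-0.002],"spin": 0},{"jaw": 0.085,"translation": [0.016,-0.018,-0.002],"spin": 0},{"jaw": 0.085,"translation": [0.01,-0.012,-0.002],"spin": -0.063}]'

```text
time: 11.43
tool_pos: [560.9, 7.4, 297.7]
tcp_rot: [-180.0, 0.0, -9.9]
ft_force: [-0.0, 0.4, 0.2]
finger_gap: 85.1
grip_force: 0.0
```

Run:
```python
from h import *
s=r.sense();print(s["tool_pos"].round(1),s["tcp_rot"].round(1))
c=np.load("w2.npz");q=dict(c);st=(592.3,-151.8,-9.9)
print("base corners pred",proj(q,W(st,(-85,88,12))).round(),"seen",(287/1.4,109/1.4),proj(q,W(st,(-85,-158,12))).round(),(597/1.4,91/1.4))
w=r.snapshot("wrist");im=w["pixels"].copy();cv2.imwrite("w3.png",im);np.savez("w3.npz",K=w["K"],extrinsics=w["extrinsics"])
for n,X in dict(tab0=(10,135,245),tab1=(50,135,245),ptr=(54,135,210),r1=(65,215,212),r2=(-5,215,212),m=(62,180,216)).items():
    u=proj(w,W(st,X));print(n,u.round());cv2.circle(im,tuple(u.astype(int)),3,(255,0,0),1)
for t in("gate_pointer","dose_mark","gate"):print(t,[(np.round(k["xy"]),round(k["score"],2)) for k in r.landmark_of(w,t)])
cv2.imwrite("pics/i.png",cv2.resize(im,(784,588)))
```

```text
[560.9   7.4 297.7] [-180.     0.    -9.9]
base corners pred [206.  78.] seen (205.0, 77.85714285714286) [431.  63.] (426.42857142857144, 65.0)
tab0 [311. 113.]
tab1 [313.  30.]
ptr [308.  34.]
r1 [168.  13.]
r2 [178. 137.]
m [229.  17.]
gate_pointer [(array([310.,  34.]), 0.82)]
dose_mark [(array([223.,  15.]), 0.87)]
gate [(array([303.,  76.]), 0.8), (array([258., 310.]), 0.37)]
```

View pics/i.png

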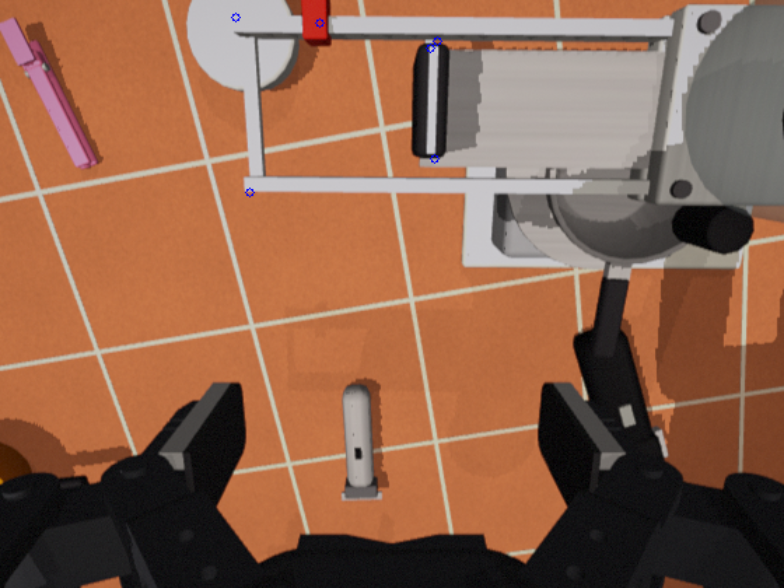

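The picture shows the tab with its white line at (431,99), the red marker at (316,20), and the pointer just beyond the tab's far end; the bowl sits under the spout. Next I'll compute the grasp and the pull length.

Run:
```python
from h import *
w=dict(np.load("w3.npz"));im=cv2.imread("w3.png").astype(int)
b,g,rr=im[...,0],im[...,1],im[...,2]
m=(rr>130)&(g<50)&(b<50);m[60:]=0;ys,xs=np.nonzero(m);print("red",xs.min(),xs.max(),ys.max(),[ (y,xs[ys==y].min(),xs[ys==y].max()) for y in range(0,30,4) if (ys==y).any()])
a=np.radians(-9.9);R=np.array([[np.cos(a),np.sin(a)],[-np.sin(a),np.cos(a)]])
S=lambda X:R@(X[:2]-np.array([592.3,-151.8]))
T=atz(w,(308.2,71),245);print("tab top",T.round(1),S(T).round(1))
for n,xy,z in(("ptr",(310,34),210),("ptrline",(308.2,71),245),("mk",(223,15),216),("mk2",(225.5,15),216)):X=atz(w,xy,z);print(n,X.round(1),S(X).round(1))
s=r.sense();tp=s["tool_pos"];d=T[:2]-tp[:2];print("go tool x,y",R@d*[1,-1],tp.round(1))
```

```text
red 215 233 27 [(0, np.int64(215), np.int64(232)), (4, np.int64(215), np.int64(232)), (8, np.int64(215), np.int64(232)), (12, np.int64(217), np.int64(232)), (16, np.int64(217), np.int64(232)), (20, np.int64(217), np.int64(232)), (24, np.int64(216), np.int64(233))]
tab top [646.2 -22.3 245. ] [ 30.8 136.8]
ptr [668.7 -29.5 210. ] [ 54.2 133.6]
ptrline [646.2 -22.3 245. ] [ 30.8 136.8]
mk [685.7  17.9 216. ] [ 62.9 183.3]
mk2 [685.5  16.6 216. ] [ 62.9 181.9]
go tool x,y [90.4930867  12.86489975] [559.2   5.9 297.8]
```

Emit:
carry_out --commands '[{"jaw": 0.085,"translation": [0.008,0.001,0],"spin": 0},{"jaw": 0.085,"translation": [0.015,0.002,0],"spin": 0},{"jaw": 0.085,"translation": [0.018,0.003,0],"spin": 0},{"jaw": 0.085,"translation": [0.018,0.003,0],"spin": 0},{"jaw": 0.085,"translation": [0.016,0.002,0],"spin": 0},{"jaw": 0.085,"translation": [0.01,0.001,0],"spin": 0},{"jaw": 0.085,"translation": [0.005,0.001,0],"spin": 0},{"jaw": 0.085,"translation": [0,0,0],"spin": 0}]'

```text
time: 12.3
tool_pos: [646.0, -23.7, 297.9]
tcp_rot: [180.0, 0.0, -10.0]
ft_force: [0.1, 0.8, 0.6]
finger_gap: 84.9
grip_force: 0.0
```

Run:
```python
from h import *
a=np.radians(-9.9);R=np.array([[np.cos(a),np.sin(a)],[-np.sin(a),np.cos(a)]])
tp=r.sense()["tool_pos"];print(tp.round(1),R@(np.array([646.2,-22.3])-tp[:2])*[1,-1])
w=r.snapshot("wrist");cv2.imwrite("w4.png",w["pixels"])
S=lambda X:R@(X[:2]-np.array([592.3,-151.8]))
for t,z in(("gate_pointer",210),("dose_mark",216)):print(t,[(np.round(k["xy"]),round(k["score"],2),S(atz(w,k["xy"],z)).round(1)) for k in r.landmark_of(w,t)])
im=w["pixels"].astype(int);b,g,rr=im[...,0],im[...,1],im[...,2]
m=((rr>130)&(g<60)&(b<60)).astype(np.uint8);k,l,st,ce=cv2.connectedComponentsWithStats(m);print([(st[i],S(atz(w,ce[i],216))) for i in range(1,k) if st[i,4]>60])
```

```text
[646.  -23.7 297.9] [-0.09805602 -1.43777061]
gate_pointer [(array([280., 186.]), 0.85, array([ 52.9, 135. ]))]
dose_mark [(array([206., 173.]), 0.93, array([ 62.6, 182.1]))]
[(array([196, 152,  18,  32, 479], dtype=int32), array([ 66.01575899, 182.59320893]))]
```

Emit:
carry_out --commands '[{"jaw": 0.085,"translation": [0,0,0.008],"spin": 0},{"jaw": 0.085,"translation": [0,0,0.012],"spin": 0},{"jaw": 0.085,"translation": [0,0,0.014],"spin": 0},{"jaw": 0.085,"translation": [0,0,0.014],"spin": 0},{"jaw": 0.085,"translation": [0,0,0.014],"spin": 0},{"jaw": 0.085,"translation": [0,0,0.012],"spin": 0},{"jaw": 0.085,"translation": [0,0,0.007],"spin": 0},{"jaw": 0.085,"translation": [0,0,0.002],"spin": 0}]'

```text
time: 13.12
tool_pos: [644.6, -22.3, 212.5]
tcp_rot: [180.0, 0.2, -9.9]
ft_force: [0.7, -0.4, -0.0]
finger_gap: 85.0
grip_force: 0.0
```

Emit:
carry_out --commands '[{"jaw": 0.05,"translation": [0,0,0],"spin": 0},{"jaw": 0.03,"translation": [0,0,0],"spin": 0},{"jaw": 0.02,"translation": [0,0,0],"spin": 0},{"jaw": 0.015,"translation": [0,0,0],"spin": 0},{"jaw": 0.005,"translation": [0,0,0],"spin": 0},{"jaw": 0.005,"translation": [0,0,0],"spin": 0},{"jaw": 0.005,"translation": [0,0,0],"spin": 0},{"jaw": 0.005,"translation": [0,0,0],"spin": 0}]' --squeeze 60

```text
time: 13.78
tool_pos: [646.1, -22.3, 216.1]
tcp_rot: [-180.0, -0.1, -9.9]
ft_force: [-1.0, 0.3, 3.8]
finger_gap: 10.7
grip_force: 59.5
```

Emit:
carry_out --commands '[{"jaw": 0.005,"translation": [0,-0.003,0],"spin": 0},{"jaw": 0.005,"translation": [0,-0.006,0],"spin": 0},{"jaw": 0.005,"translation": [0,-0.007,0],"spin": 0},{"jaw": 0.005,"translation": [0,-0.008,0],"spin": 0},{"jaw": 0.005,"translation": [0,-0.008,0],"spin": 0},{"jaw": 0.005,"translation": [0,-0.007,0],"spin": 0},{"jaw": 0.005,"translation": [0,-0.005,0],"spin": 0},{"jaw": 0.005,"translation": [0,-0.002,0],"spin": 0}]'

```text
time: 14.45
tool_pos: [654.0, 21.0, 216.0]
tcp_rot: [179.8, -0.1, -10.0]
ft_force: [-2.9, -11.5, 5.8]
finger_gap: 10.6
grip_force: 59.9
```

```bash
cat > gate.py <<'E'
from h import *
a=np.radians(-9.9);R=np.array([[np.cos(a),np.sin(a)],[-np.sin(a),np.cos(a)]])
S=lambda X:R@(X[:2]-np.array([592.3,-151.8]))
s=r.sense();print(s["tool_pos"].round(1),S(s["tool_pos"]).round(1),s["ft_force"].round(1),s["finger_gap"],s["grip_force"])
for c in("wrist","scene"):
  w=r.snapshot(c);cv2.imwrite(c+"5.png",w["pixels"])
  for t,z in(("gate_pointer",210),("dose_mark",216)):print(c,t,[(np.round(k["xy"]),round(k["score"],2),S(atz(w,k["xy"],z)).round(1)) for k in r.landmark_of(w,t)])
  if c=="wrist":
    im=w["pixels"].astype(int);b,g,rr=im[...,0],im[...,1],im[...,2]
    m=((rr>130)&(g<60)&(b<60)).astype(np.uint8);k,l,st,ce=cv2.connectedComponentsWithStats(m);print([(st[i],S(atz(w,ce[i],216))) for i in range(1,k) if st[i,4]>60])
    cv2.imwrite("pics/j.png",cv2.resize(w["pixels"][60:330,130:430],(667,600)))
E
python3 gate.py
```

```text
[654.  21. 216.] [ 31.1 180.8] [ -2.9 -11.5   5.8] 10.644412398132394 59.88026797771454
wrist gate_pointer [(array([281., 220.]), 0.98, array([ 55.2, 180.1]))]
wrist dose_mark [(array([278., 211.]), 0.85, array([ 61.1, 181.6]))]
[(array([ 264,  176,   25,   48, 1101], dtype=int32), array([ 65.90251516, 182.25534931]))]
scene gate_pointer [(array([207., 206.]), 0.93, array([ 53.7, 178.4])), (array([192., 226.]), 0.68, array([116.3, 210.1]))]
scene dose_mark [(array([204., 205.]), 0.61, array([ 59.8, 175.3]))]
```

View pics/j.png

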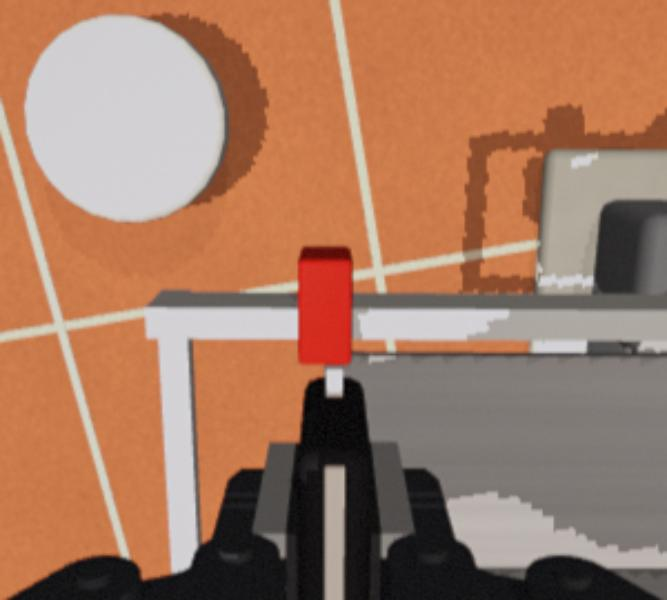

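Pointer fin at (335,382), red marker from 299 to 352 (centre 325), 53 px = 10 mm. It is about 1.8 mm short, so I'll pull 2 mm more.

Emit:
carry_out --commands '[{"jaw": 0.005,"translation": [0,-0.001,0],"spin": 0},{"jaw": 0.005,"translation": [0,-0.001,0],"spin": 0},{"jaw": 0.005,"translation": [0,0,0],"spin": 0},{"jaw": 0.005,"translation": [0,0,0],"spin": 0},{"jaw": 0.005,"translation": [0,0,0],"spin": 0},{"jaw": 0.005,"translation": [0,0,0],"spin": 0},{"jaw": 0.005,"translation": [0,0,0],"spin": 0},{"jaw": 0.005,"translation": [0,0,0],"spin": 0}]'

```text
time: 15.42
tool_pos: [654.2, 22.2, 216.1]
tcp_rot: [179.8, -0.1, -10.0]
ft_force: [-1.9, -10.9, 6.1]
finger_gap: 11.4
grip_force: 59.9
```

```bash
python3 gate.py | grep -v scene
python3 - <<'E'
import cv2,numpy as np
im=cv2.imread("wrist5.png");g=im.min(2)
for y in range(224,242,3):
    x=np.nonzero(g[y,260:300]>150)[0]+260;print(y,x.min() if len(x) else None,x.max() if len(x) else None)
E
```

```text
[654.2  22.2 216.1] [ 31.1 182.1] [ -1.9 -10.9   6.1] 11.40874923086434 59.870293736457825
wrist gate_pointer [(array([281., 223.]), 0.91, array([ 53.7, 181.4]))]
wrist dose_mark [(array([278., 211.]), 0.68, array([ 60.9, 182.6]))]
[(array([ 267,  176,   25,   48, 1105], dtype=int32), array([ 65.84995973, 182.22429515]))]
224 None None
227 276 283
230 277 283
233 277 283
236 277 283
239 None None
```

```bash
python3 -c "
from bench import r
print(r.hand_in())"
```

```text
the job is handed in; nothing more can be done
None
```

I stood the steel bowl centred on the scale pan (to within a few mm by the cameras) and let go of it. The gate is pulled out and still held, its pointer about 0.4 mm from the middle of the red marker. I've handed the job in, but no verdict came back.

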